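# Put the little pan away under the riser

## Robot

A 6-joint arm with a two-finger parallel gripper is mounted at the origin on a cart in front of the work surface, level with it; the furniture and walls round the work are solid. World frame = base frame: x ahead of the robot, y to its left, z up, the work surface at z = 0. Lengths are in m, angles in rad, forces in N, time in s.
With the tool pointing down it reaches from about 0.35 to 0.85 m from the base axis. Payload 8.1 kg.
Tool frame: the origin (TCP) lies at the centre of the arm's flange, where the gripper is bolted on; the fingertips stand 186 mm ahead of it and the grasp point (between the pads) lies 167 mm ahead of it; z points along the fingers, y is the line along which they close (so a half turn about z gives the same grasp; the last joint's range is limited). The gripper opens to 93 mm and grips with 3 to 60 N. Pads are 15 mm wide; open, the fingers measure 128 mm over their backs; the gripper's body (75 mm by 188 mm) begins 65 mm behind the grasp point.
Start: joints at [-0.085, 0.13, 1.488, -0, 1.523, -0.085], TCP at [0.6, 0, 0.405] pointing down, gripper open.
Joint ranges: [-2.96, 2.96], [-0.89, 2.26], [0.02, 2.5], [-1.34, 4.48], [0, 2.73], [-2.66, 2.66]. Speed limits (rad/s): [2.39, 2.39, 2.79, 3.14, 3.14, 3.14].

## Interface

Orientations are given as a rotation vector (axis times angle).
In Python, from plant import read_state, read_camera, camera_params, robot gives the robot as it stands.
- The arm moves only by the tool carry_out, never from a script. Its argument "targets" is a list of rows, each an object of numbers: "hand": the opening in per cent of the stroke, from 0 (shut) to 100 (fully open); "x", "y", "z": the shift along the tool's x, y, z in m; "ax", "ay", "az": the turn, a rotation vector about the tool's x, y, z in rad. In form: [{"hand": .., "x": .., "y": .., "z": .., "ax": .., "ay": .., "az": ..}, ...]. A call has 1 to 8 rows; each row is the pose to reach, as a shift and turn from the pose commanded when the call began, along the tool's axes at that moment; what a row does not reach only later rows make up. A row lasts 1/8 s, in which the tool goes at most 62.5 mm and 10.7 degrees, less where a joint would pass 70% of its speed; a pose out of reach is approached as far as the arm can. A call with a gripper value outside its range is refused whole. The fingers move at their own pace and stop on an object; "newtons" is the grip in N (left out, the last holds). Time passes only in rows, so rows that repeat a pose let the fingers close. It gives the time, the measured TCP pose, the force, the opening and the grip force at its end, in the units of the state.
- read_state(): the state, without advancing time (a new reading comes with each control period).
- read_camera(name): name is "scene" or "side" or "wrist"; returns (picture, depth): 400x640x3 uint8, blue, green, red; 400x640 float32, m along the optical axis (not along the pixel's ray), 0 where there is no reading.
- camera_params(name): a dict with "fx", "fy", "cx", "cy" (pixels), "position" and "rotation" of the camera in the world. Camera axes: x right, y up, looking along -z (the intrinsics and any distortion apply to the point x, -y, -z); pixel columns grow to the right and rows downward; lengths in m; the calibration is good to about 2 mm. A picture is of the moment at which its call begins: read the wrist's pose just before it. camera_params takes no time and is no camera call; for the wrist camera it gives the pose at the moment of the call.
- robot.close_job(): hands the job in; it is judged then, once.
The state is a dict: "t": time; "q": joint angles; "dq": joint speeds; "joint_torque": joint torques, N m; "tool_pos": TCP position; "orientation": TCP orientation; "force": force on the tool from outside, world axes, zero at the start; "wrist_torque": the same for the moment, N m; "opening": finger opening in m; "gripper_force": force on a finger pad.
Only numpy, scipy, OpenCV 4.12 (cv2) and the standard library are available. Lean on these libraries where they do the work, as an engineer would, in place of code of your own. Each camera call takes 0.05 s, during which the arm holds its last target. There are 200 camera calls.

## Task

Put the little pan away under the taller of the two wooden risers: slide it in along the worktop, handle towards you, until its bowl is wholly under the board and the handle sticks straight out at the front. Keep the pan down on the worktop and do not bump the riser. Leave the pan standing flat.

Things in the scene. Friction and masses are not known exactly. Their poses are not given: they have to be found in the camera images.
- pan: small dark steel one-egg pan with a straight black handle, loose, 0.2 to 0.45 kg. Round bowl 120 mm across the rim, 94 mm across the flat foot, 34 mm high. Origin: centre of the bowl's underside. z up; the handle points along the pan's own -x, so the bowl leads when the pan moves along its own +x. The handle is level: 18 mm wide (along y), 12 mm thick, spanning x = -80 to -185 mm and z = 24 to 36 mm; a small steel hanging loop reaches x = -202 mm.
- pan_handle (a point): point on the middle of the pan's black handle where it is best gripped across its 18 mm width: 155 mm from the bowl's centre along the pan's -x, 30 mm above the worktop
- tall_riser: the taller wooden riser, fixed: a board 170 mm deep (x), 210 mm wide (y), 15 mm thick, on two 12 mm side panels; underside 75 mm and top 90 mm above the worktop; clear opening 186 mm wide, open at front and back, empty below. A mug and a jar stand on it, up to 185 mm above the worktop. Origin: on the worktop under the middle of the board's front edge; the opening faces the robot, towards its own -x; the board spans x = 0 to 170 mm, y = -105 to 105 mm; z up.
- low_riser: the lower wooden riser, fixed, beside the tall one on either side: a board 170 mm deep (x), 175 mm wide (y) with its underside only 22 mm above the worktop (the pan does not fit under it) and its top at 36 mm; three spice jars stand on it. Origin: on the worktop under the middle of the board's front edge; front faces its own -x, the board spans x = 0 to 170 mm; z up.

How it is judged:
By the outcome, as a careful person would: the job done as asked, in the order asked, and still so for the second after the job is handed in, with the robot touching nothing.
It also fails if it takes over 35 s, if anything falls off the work surface, if the arm or the gripper's body presses on something with over 40 N, if the wrist force passes 120 N, or if a joint passes its speed limit or range.

## Working session

There is one attempt and no reset: what is moved stays moved. The work goes in short steps, Python scripts to look and compute and a tool call to move; the robot and the scene stay as the last step left them, time stands still between calls to the robot, and variables do not carry over. Pictures are saved under pics/ and viewed, at most 10 in all, crops included, and the job is handed in when it is done.

Besides the shell and the picture viewer there is one more tool, called by a JSON object that holds its "name" and its "arguments". carry_out: Moves the arm, as the interface text tells. Its arguments: {"type":"object","properties":{"targets":{"type":"array","items":{"type":"object","properties":{"hand":{"type":"number"},"x":{"type":"number"},"y":{"type":"number"},"z":{"type":"number"},"ax":{"type":"number"},"ay":{"type":"number"},"az":{"type":"number"}}}},"newtons":{"type":"number"}},"required":["targets"]}

```bash
mkdir -p pics; cat > h.py <<'E'
import numpy as np, cv2
from plant import read_state, read_camera, camera_params, robot
def cloud(name):
    p=camera_params(name); im,d=read_camera(name)
    v,u=np.mgrid[0:400,0:640]
    c=np.stack([(u-p['cx'])/p['fx']*d,-(v-p['cy'])/p['fy']*d,-d],-1)
    R=np.array(p['rotation']).reshape(3,3)
    return im,d,c@R.T+np.array(p['position'])
E
python3 - <<'E'
from h import *
s=read_state();print(s)
for n in['scene','side']:
    print(camera_params(n)); im,d,w=cloud(n); cv2.imwrite(f'pics/{n}0.png',im); np.savez(f'{n}0.npz',im=im,d=d,w=w)
E
```

```text
{'t': 0.0, 'q': array([-8.53837418e-02,  1.31156499e-01,  1.48925035e+00, -2.65027213e-05,
        1.52300058e+00, -8.54172605e-02]), 'dq': array([-6.93171840e-05, -3.89826539e-04,  1.71294929e-03,  2.39072677e-04,
       -6.04134804e-04, -7.69854552e-04]), 'joint_torque': array([-1.61290725e-03, -5.59853125e+01, -4.91755986e+01,  7.67333270e-02,
        3.59135563e-02, -2.97389461e-04]), 'tool_pos': array([5.99777198e-01, 4.60830098e-05, 4.03705818e-01]), 'orientation': array([-2.22043301e+00, -2.22051031e+00,  1.86741080e-03]), 'force': array([ 0.10687949, -0.40698085,  0.52591514]), 'wrist_torque': array([ 0.02974238, -0.02574212,  0.06245515]), 'gripper_force': 0.0, 'opening': 0.09290968149911787}
{'fx': 501.91629598215746, 'fy': 501.91629598215746, 'cx': 325.28858704070035, 'cy': 204.23227136199296, 'position': array([0.21214173, 0.6592737 , 0.78119058]), 'rotation': array([ 0.28484954, -0.97610884, -2.40444005])}Traceback (most recent call last):
  File "<stdin>", line 4, in <module>
  File "h.py", line 7, in cloud
    R=np.array(p['rotation']).reshape(3,3)
ValueError: cannot reshape array of size 3 into shape (3,3)
```

```bash
sed -i "s/R=np.array.*/R=cv2.Rodrigues(np.array(p['rotation']))[0]/" h.py
python3 - <<'E'
from h import *
for n in['scene','side']:
    print(camera_params(n)); im,d,w=cloud(n); cv2.imwrite(f'pics/{n}0.png',im); np.savez(f'{n}0.npz',im=im,d=d,w=w); print((d>0).mean())
E
```

```text
{'fx': 501.91629598215746, 'fy': 501.91629598215746, 'cx': 325.28858704070035, 'cy': 204.23227136199296, 'position': array([0.21214173, 0.6592737 , 0.78119058]), 'rotation': array([ 0.28484954, -0.97610884, -2.40444005])}
0.99606640625
{'fx': 379.270320012008, 'fy': 379.270320012008, 'cx': 322.74695963032036, 'cy': 193.70747626390482, 'position': array([ 0.6005714 , -0.69578188,  0.46468652]), 'rotation': array([1.04805015, 0.00801248, 0.04625745])}
0.99599609375
```

View pics/scene0.png

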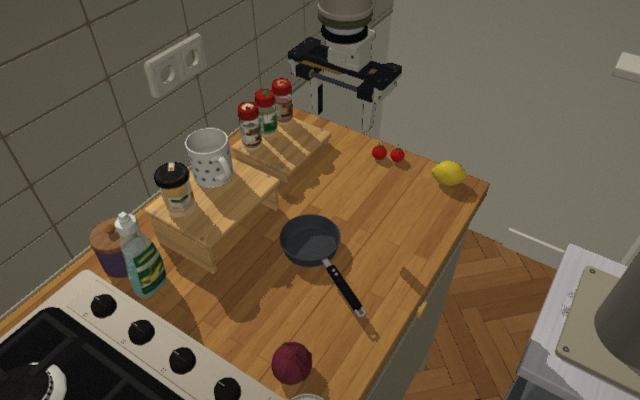

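View pics/side0.png

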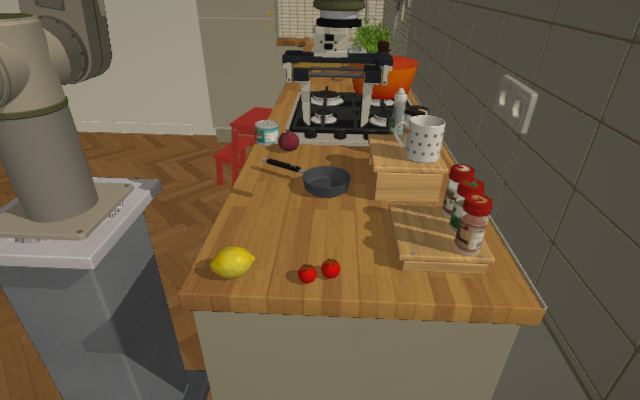

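The scene view shows the pan bowl at (310,240) with its handle running to (362,313). The tall riser board is around (212,210) and the low riser around (285,145). In the side view the pan is at (327,182), its handle end at (265,160), and the tall riser at (408,165).

```bash
python3 - <<'E'
from h import *
D={n:np.load(n+'0.npz') for n in['scene','side']}
for n,box in dict(scene=(270,205,375,325),side=(255,150,360,200)).items():
    im,w=D[n]['im'],D[n]['w']; x0,y0,x1,y1=box
    m=np.zeros((400,640),bool); m[y0:y1,x0:x1]=1
    hsv=cv2.cvtColor(im,cv2.COLOR_BGR2HSV)
    h=m&(w[...,2]>.015)&(w[...,2]<.06)&((hsv[...,1]<90)|(hsv[...,2]<50))
    P=w[h]; print(n,len(P),P.min(0),P.max(0))
    # rim: points z>.028 , handle = dark ; circle fit
    blk=h&(hsv[...,2]<45)
    rim=P[(P[:,2]>.027)&(P[:,2]<.04)]
    # split by PCA extent: handle pts far from bowl centre guess
    c=np.array([np.median(P[:,0]),np.median(P[:,1])])
    for _ in range(20):
        r=np.hypot(*(rim[:,:2]-c).T); q=rim[(r>.045)&(r<.07)][:,:2]
        A=np.c_[2*q,np.ones(len(q))]; s=np.linalg.lstsq(A,(q**2).sum(1),rcond=None)[0]; c=s[:2]
    print('circle',c,np.sqrt(s[2]+c@c),len(q))
    r=np.hypot(*(P[:,:2]-c).T); H=P[(r>.085)&(r<.185)]
    m0=H.mean(0); V=np.linalg.svd(H[:,:2]-m0[:2])[2][0]; V=V*np.sign(V@(m0[:2]-c))
    print('handle mean',m0,'z',np.percentile(H[:,2],[5,50,95]),'dir deg',np.degrees(np.arctan2(V[1],V[0])),'c->m',np.degrees(np.arctan2(*(m0[:2]-c)[::-1])),'maxr',r.max())
    t=w[(abs(w[...,2]-.09)<.004)&(w[...,0]>.5)&(w[...,0]<1)&(abs(w[...,1])<.5)]
    print('top',len(t),cv2.minAreaRect(t[:,:2].astype(np.float32)*1000), np.median(t[:,2]))
    print(cv2.boxPoints(cv2.minAreaRect(t[:,:2].astype(np.float32))))
    l=w[(abs(w[...,2]-.036)<.004)&(w[...,0]>.6)&(w[...,0]<1)&(w[...,1]<.0)&(w[...,1]>-.4)&(hsv[...,1]>60)]
    print('low',len(l),cv2.boxPoints(cv2.minAreaRect(l[:,:2].astype(np.float32))))
    tb=w[(abs(w[...,2])<.012)&(w[...,0]>.4)&(w[...,0]<.8)&(abs(w[...,1])<.2)]; print('table z',np.median(tb[:,2]),tb[:,0].min())
E
```

```text
scene 1459 [0.40455204 0.079537   0.0150282 ] [0.64212746 0.2405439  0.03908553]
circle [0.52701473 0.20305619] 0.05745394940755425 175
handle mean [0.56152684 0.13781977 0.02810045] z [0.01662852 0.02957972 0.03631348] dir deg -31.171164465941438 c->m -62.11975617783941 maxr 0.14470643692006696
top 6538 ((823.2612915039062, 14.540130615234375), (969.8104858398438, 274.1356506347656), 89.93344116210938) 0.08995299114581179
[[ 0.6856302  -0.47020555]
 [ 0.9597657  -0.470524  ]
 [ 0.9608923   0.49928564]
 [ 0.68675685  0.4996041 ]]
low 2204 [[ 0.5982204  -0.18220067]
 [ 0.9559378  -0.29724768]
 [ 1.0357106  -0.04920873]
 [ 0.67799324  0.06583828]]
table z 0.0004180548688942909 0.4000052122635893
side 893 [0.40477707 0.07761338 0.01504792] [0.63720309 0.23796362 0.03910603]
circle [0.57962831 0.13722417] 0.05756917717992804 340
handle mean [0.46058801 0.19626053 0.03462729] z [0.02950734 0.0351579  0.03831249] dir deg 150.95184195254492 c->m 153.62153202961105 maxr 0.19705131095857883
top 2867 ((820.9766235351562, 46.566375732421875), (269.2301330566406, 901.7344970703125), 0.09842784702777863) 0.0910451613530403
[[ 0.68558735  0.49720174]
 [ 0.68713635 -0.40453142]
 [ 0.9563661  -0.40406895]
 [ 0.9548171   0.4976642 ]]
low 3262 [[ 0.598802   -0.18492936]
 [ 0.9546714  -0.3945617 ]
 [ 1.0937138  -0.15852492]
 [ 0.73784435  0.05110744]]
table z 0.00117742546165156 0.40002818662863343
```

```bash
python3 - <<'E'
from h import *
np.set_printoptions(precision=4,suppress=True)
D={n:np.load(n+'0.npz') for n in['scene','side']}
allt=[];
for n,box,seed in (('scene',(270,205,375,325),(222,225)),('side',(255,150,360,200),(400,162))):
    im,w=D[n]['im'],D[n]['w']; x0,y0,x1,y1=box
    m=np.zeros((400,640),bool); m[y0:y1,x0:x1]=1
    hsv=cv2.cvtColor(im,cv2.COLOR_BGR2HSV)
    h=m&(w[...,2]>.015)&(w[...,2]<.06)&((hsv[...,1]<90)|(hsv[...,2]<50))
    P=w[h]; rim=P[(P[:,2]>.030)&(P[:,2]<.04)]; c=np.array([.58,.137])
    for _ in range(30):
        r=np.hypot(*(rim[:,:2]-c).T); q=rim[(r>.048)&(r<.066)][:,:2]
        A=np.c_[2*q,np.ones(len(q))]; s=np.linalg.lstsq(A,(q**2).sum(1),rcond=None)[0]; c=s[:2]
    r=np.hypot(*(P[:,:2]-c).T); H=P[(r>.085)&(r<.183)&(P[:,2]>.031)]
    m0=H.mean(0); V=np.linalg.svd(H[:,:2]-m0[:2])[2][0]; V=V*np.sign(V@(m0[:2]-c))
    print(n,'circle',c,np.sqrt(s[2]+c@c),len(q),'handle',len(H),m0,'deg',np.degrees(np.arctan2(V[1],V[0])),np.degrees(np.arctan2(*(m0[:2]-c)[::-1])),r.max())
    mk=((abs(w[...,2]-.09)<.006)&(hsv[...,1]>60)&(w[...,0]<.95)).astype(np.uint8)
    k,L,st,ce=cv2.connectedComponentsWithStats(mk)
    i=1+np.argmax([ (st[j,4] if st[j,0]-5<=seed[0]<=st[j,0]+st[j,2]+5 and st[j,1]-5<=seed[1]<=st[j,1]+st[j,3]+5 else 0) for j in range(1,k)])
    t=w[L==i]; t=t[abs(t[:,2]-np.median(t[:,2]))<.004]; allt.append(t); rc=cv2.minAreaRect(t[:,:2].astype(np.float32)*1000); print('top',len(t),np.median(t[:,2]),rc); print(cv2.boxPoints(rc))
    # front edge line: points min along x per y bin
    yb=np.round(t[:,1]/.005).astype(int); F=np.array([[t[yb==b][:,0].min(),t[yb==b][:,1].mean()] for b in np.unique(yb) if (yb==b).sum()>3]); print(F.T)
    # obstacles above table near the path
    ob=w[(w[...,2]>.015)&(w[...,2]<.2)&(w[...,0]>.3)&(w[...,0]<.9)&(w[...,1]>.15)&(w[...,1]<.5)&~h&(L!=i)]
    print('ob',len(ob))
E
```

```text
scene circle [0.5813 0.1401] 0.057973268025666325 338 handle 436 [0.4627 0.2062 0.0353] deg 151.43416852189054 150.86566205885217 0.19988736815994898
top 4660 0.09010753463653598 ((772.5947265625, 190.08160400390625), (211.3003692626953, 172.5267791748047), 89.693603515625)
[[685.7676  84.8942]
 [858.2919  83.9716]
 [859.4219 295.269 ]
 [686.8976 296.1916]]
[[0.6941 0.6886 0.6873 0.6879 0.6888 0.6892 0.6894 0.6894 0.6894 0.6876
  0.6898 0.6876 0.6898 0.6871 0.6891 0.6874 0.6891 0.6895 0.6881 0.6888
  0.6893 0.6888 0.6883 0.6884 0.6864 0.6873 0.6881 0.6885 0.689  0.6877
  0.6883 0.6878 0.6893 0.6887 0.6892 0.6886 0.6872 0.6872 0.6886 0.6881
  0.689  0.6895 0.6905]
 [0.0863 0.0902 0.0951 0.0999 0.1049 0.1101 0.115  0.12   0.1249 0.1299
  0.1349 0.14   0.145  0.1501 0.155  0.1598 0.1648 0.17   0.1752 0.1802
  0.1852 0.19   0.195  0.2    0.2051 0.2099 0.2149 0.2198 0.2248 0.23
  0.2352 0.24   0.2449 0.25   0.2549 0.26   0.2651 0.2701 0.275  0.2799
  0.2849 0.2901 0.2938]]
ob 11663
side circle [0.5799 0.1372] 0.057834165446937064 238 handle 125 [0.4606 0.1966 0.0355] deg 150.9463129575102
[... 191 characters left out ...]
71]
 [686.7485  81.5628]
 [856.3134  81.6219]
 [856.2402 291.6063]]
[[0.6989 0.6878 0.6879 0.6883 0.6909 0.6869 0.6873 0.6875 0.6877 0.6883
  0.6886 0.689  0.6871 0.6871 0.6877 0.6879 0.6907 0.6885 0.6868 0.6871
  0.6894 0.6876 0.6879 0.6906 0.6884 0.6886 0.6867 0.6871 0.6872 0.6876
  0.6876 0.6905 0.6883 0.6887 0.6867 0.6869 0.6871 0.6874 0.69   0.6878
  0.6881 0.6887 0.7104]
 [0.0822 0.0854 0.0896 0.0951 0.1001 0.1051 0.1102 0.1146 0.1203 0.1247
  0.1302 0.135  0.1401 0.145  0.1502 0.1547 0.1601 0.1653 0.1704 0.1751
  0.1799 0.1854 0.1902 0.1951 0.2    0.205  0.21   0.215  0.2198 0.2248
  0.2299 0.2351 0.2399 0.2451 0.2501 0.2547 0.2602 0.2653 0.2699 0.2743
  0.2801 0.2859 0.2892]]
ob 2429
```

```bash
python3 - <<'E'
from h import *
np.set_printoptions(precision=3,suppress=True)
D={n:np.load(n+'0.npz') for n in['scene','side']}
for n,x,y in (('scene',292,362),('scene',306,398),('scene',275,363),('scene',150,270),('side',288,140),('side',266,130),('scene',208,140),('scene',222,165),('scene',192,190)):
    print(n,x,y,D[n]['w'][y,x])
E
```

```text
scene 292 362 [0.452 0.379 0.054]
scene 306 398 [0.403 0.413 0.052]
scene 275 363 [0.478 0.39  0.042]
scene 150 270 [0.758 0.379 0.068]
side 288 140 [0.462 0.339 0.045]
side 266 130 [0.386 0.403 0.05 ]
scene 208 140 [0.834 0.123 0.153]
scene 222 165 [0.75  0.176 0.166]
scene 192 190 [0.817 0.204 0.089]
```

{"name": "carry_out", "arguments": {"targets": [{"hand": 60,"x": 0.03,"y": -0.02,"z": 0.0,"az": -0.15},{"hand": 60,"x": 0.065,"y": -0.045,"z": 0.0,"az": -0.32},{"hand": 60,"x": 0.1,"y": -0.07,"z": 0.02,"az": -0.49},{"hand": 60,"x": 0.135,"y": -0.095,"z": 0.04,"az": -0.66},{"hand": 60,"x": 0.17,"y": -0.12,"z": 0.06,"az": -0.83},{"hand": 60,"x": 0.2,"y": -0.145,"z": 0.08,"az": -1.0},{"hand": 60,"x": 0.213,"y": -0.155,"z": 0.09,"az": -1.068},{"hand": 60,"x": 0.213,"y": -0.155,"z": 0.09,"az": -1.068}]}}

```text
schema error: expected keys hand, x, y, z, ax, ay, az
```

{"name": "carry_out", "arguments": {"targets": [{"hand": 60,"x": 0.03,"y": -0.02,"z": 0.0,"ax": 0,"ay": 0,"az": -0.15},{"hand": 60,"x": 0.065,"y": -0.045,"z": 0.0,"ax": 0,"ay": 0,"az": -0.32},{"hand": 60,"x": 0.1,"y": -0.07,"z": 0.02,"ax": 0,"ay": 0,"az": -0.49},{"hand": 60,"x": 0.135,"y": -0.095,"z": 0.04,"ax": 0,"ay": 0,"az": -0.66},{"hand": 60,"x": 0.17,"y": -0.12,"z": 0.06,"ax": 0,"ay": 0,"az": -0.83},{"hand": 60,"x": 0.2,"y": -0.145,"z": 0.08,"ax": 0,"ay": 0,"az": -1.0},{"hand": 60,"x": 0.213,"y": -0.155,"z": 0.09,"ax": 0,"ay": 0,"az": -1.068},{"hand": 60,"x": 0.213,"y": -0.155,"z": 0.09,"ax": 0,"ay": 0,"az": -1.068}]}}

```text
t: 1.15
tool_pos: [0.4445, 0.2133, 0.3141]
orientation: [-0.781, -3.042, 0.002]
force: [0.3, 0.3, -0.0]
opening: 0.0555
gripper_force: 0.0
```

```bash
python3 - <<'E'
from h import *
np.set_printoptions(precision=4,suppress=True)
s=read_state(); R=cv2.Rodrigues(s['orientation'])[0]; print(s['t'],s['tool_pos'],R,s['q'],s['force'])
im,d,w=cloud('wrist'); cv2.imwrite('pics/wrist1.png',im); np.savez('wrist1.npz',im=im,d=d,w=w)
# dark top-of-handle points
hsv=cv2.cvtColor(im,cv2.COLOR_BGR2HSV)
m=(w[...,2]>.028)&(w[...,2]<.045)&(hsv[...,2]<70)&(np.hypot(w[...,0]-.445,w[...,1]-.213)<.03)
H=w[m][:,:2]; print(m.sum(), cv2.minAreaRect(H.astype(np.float32)*1000) if len(H) else 0)
if len(H)>20:
    m0=H.mean(0);V=np.linalg.svd(H-m0,full_matrices=False)[2][0];print(m0,np.degrees(np.arctan2(V[1],V[0])),np.median(w[m][:,2]))
E
```

```text
1.15 [0.4445 0.2133 0.3141] [[-0.8763  0.4817 -0.0012]
 [ 0.4817  0.8763 -0.0007]
 [ 0.0007 -0.0012 -1.    ]] [ 0.3435 -0.0984  1.8875 -0.0003  1.3539 -0.7246] [ 0.3469  0.276  -0.0258]
1666 ((445.1768798828125, 213.1023406982422), (17.54271125793457, 59.35765838623047), 60.78384017944336)
[0.4444 0.2134] -28.611885752824083 0.03521009155717486
```

View pics/wrist1.png

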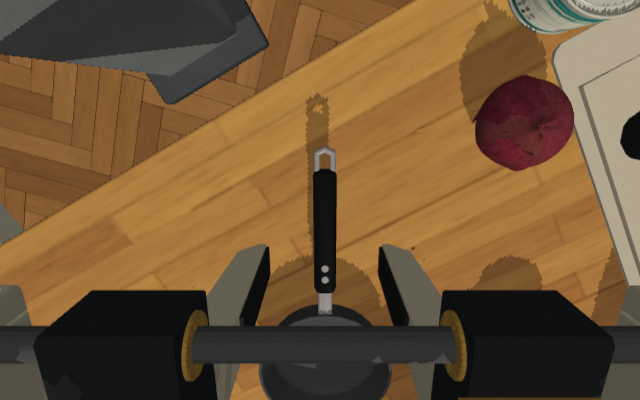

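The wrist view shows the handle from (325,170) to (325,292), midway between the fingers. The measured grip point and angle (-28.6°) agree with the tool pose, so I'll go down and grip.

{"name": "carry_out", "arguments": {"targets": [{"hand": 60,"x": 0,"y": 0,"z": 0.03,"ax": 0,"ay": 0,"az": 0},{"hand": 60,"x": 0,"y": 0,"z": 0.065,"ax": 0,"ay": 0,"az": 0},{"hand": 60,"x": 0,"y": 0,"z": 0.095,"ax": 0,"ay": 0,"az": 0},{"hand": 60,"x": 0,"y": 0,"z": 0.11,"ax": 0,"ay": 0,"az": 0},{"hand": 60,"x": 0,"y": 0,"z": 0.117,"ax": 0,"ay": 0,"az": 0},{"hand": 60,"x": 0,"y": 0,"z": 0.117,"ax": 0,"ay": 0,"az": 0}], "newtons": 25}}

```text
t: 1.95
tool_pos: [0.4456, 0.2129, 0.1983]
orientation: [0.783, 3.042, 0.001]
force: [-0.6, 0.9, -0.7]
opening: 0.0562
gripper_force: 0.0
```

{"name": "carry_out", "arguments": {"targets": [{"hand": 30,"x": 0,"y": 0,"z": 0,"ax": 0,"ay": 0,"az": 0},{"hand": 22,"x": 0,"y": 0,"z": 0,"ax": 0,"ay": 0,"az": 0},{"hand": 22,"x": 0,"y": 0,"z": 0,"ax": 0,"ay": 0,"az": 0},{"hand": 0,"x": 0,"y": 0,"z": 0,"ax": 0,"ay": 0,"az": 0},{"hand": 0,"x": 0,"y": 0,"z": 0,"ax": 0,"ay": 0,"az": 0},{"hand": 0,"x": 0,"y": 0,"z": 0,"ax": 0,"ay": 0,"az": 0},{"hand": 0,"x": 0,"y": 0,"z": 0,"ax": 0,"ay": 0,"az": 0}], "newtons": 25}}

```text
t: 2.82
tool_pos: [0.445, 0.2131, 0.1978]
orientation: [0.781, 3.043, 0.0]
force: [-0.3, 0.9, 0.7]
opening: 0.0176
gripper_force: 25.0
```

{"name": "carry_out", "arguments": {"targets": [{"hand": 0,"x": 0.0005,"y": -0.003,"z": 0,"ax": 0,"ay": 0,"az": -0.05},{"hand": 0,"x": 0.0015,"y": -0.008,"z": 0,"ax": 0,"ay": 0,"az": -0.13},{"hand": 0,"x": 0.0025,"y": -0.014,"z": 0,"ax": 0,"ay": 0,"az": -0.22},{"hand": 0,"x": 0.0035,"y": -0.02,"z": 0,"ax": 0,"ay": 0,"az": -0.32},{"hand": 0,"x": 0.0045,"y": -0.026,"z": 0,"ax": 0,"ay": 0,"az": -0.41},{"hand": 0,"x": 0.0055,"y": -0.03,"z": 0,"ax": 0,"ay": 0,"az": -0.48},{"hand": 0,"x": 0.0057,"y": -0.031,"z": 0,"ax": 0,"ay": 0,"az": -0.503},{"hand": 0,"x": 0.0057,"y": -0.031,"z": 0,"ax": 0,"ay": 0,"az": -0.503}]}}

```text
t: 3.82
tool_pos: [0.4251, 0.1885, 0.1977]
orientation: [-0.002, -3.141, 0.0]
force: [0.0, -2.4, 0.8]
opening: 0.0176
gripper_force: 25.0
```

```bash
cat > pan.py <<'E'
from h import *
import sys
np.set_printoptions(precision=4,suppress=True)
s=read_state(); R=cv2.Rodrigues(s['orientation'])[0]; print(s['t'],s['tool_pos'],'tool y deg',np.degrees(np.arctan2(R[1,1],R[0,1])),'tilt',R[2],s['force'],s['opening'])
c0=np.array([float(a) for a in sys.argv[2:4]])
for n in ['scene','side']:
    im,d,w=cloud(n); cv2.imwrite(f'pics/{n}{sys.argv[1]}.png',im)
    hsv=cv2.cvtColor(im,cv2.COLOR_BGR2HSV); c=c0
    h=(w[...,2]>.030)&(w[...,2]<.042)&((hsv[...,1]<90)|(hsv[...,2]<50)); P=w[h]
    for _ in range(30):
        r=np.hypot(*(P[:,:2]-c).T); q=P[(r>.048)&(r<.066)]
        if len(q)<10: break
        A=np.c_[2*q[:,:2],np.ones(len(q))]; k=np.linalg.lstsq(A,(q[:,:2]**2).sum(1),rcond=None)[0]; c=k[:2]
    print(n,len(q),c,np.sqrt(max(0,k[2]+c@c)) if len(q)>9 else 0,'rim z',np.percentile(q[:,2],90) if len(q) else 0)
    r=P[:,:2]-c; H=P[(abs(r[:,1])<.03)&(r[:,0]<-.083)&(r[:,0]>-.183)]
    if len(H)>10:
        m0=H.mean(0);V=np.linalg.svd(H[:,:2]-m0[:2],full_matrices=False)[2][0];print(' handle',len(H),m0,np.degrees(np.arctan(V[1]/V[0])))
E
python3 pan.py 2 .58 .1885
```

```text
3.825 [0.4251 0.1885 0.1977] tool y deg 89.94152208480925 tilt [ 0.0001 -0.0001 -1.    ] [ 0.0375 -2.4412  0.7958] 0.01759418466682424
scene 376 [0.5805 0.1886] 0.057978288360239896 rim z 0.03527890022330288
 handle 110 [0.4282 0.1902 0.0352] -3.5432117296203933
side 222 [0.5786 0.1862] 0.057894060104052 rim z 0.035769563524350026
 handle 164 [0.446  0.1797 0.0352] 5.9073439718397545
```

{"name": "carry_out", "arguments": {"targets": [{"hand": 0,"x": -0.005,"y": 0,"z": 0,"ax": 0,"ay": 0,"az": 0},{"hand": 0,"x": -0.015,"y": 0,"z": 0,"ax": 0,"ay": 0,"az": 0},{"hand": 0,"x": -0.03,"y": 0,"z": 0,"ax": 0,"ay": 0,"az": 0},{"hand": 0,"x": -0.045,"y": 0,"z": 0,"ax": 0,"ay": 0,"az": 0},{"hand": 0,"x": -0.06,"y": 0,"z": 0,"ax": 0,"ay": 0,"az": 0},{"hand": 0,"x": -0.075,"y": 0,"z": 0,"ax": 0,"ay": 0,"az": 0},{"hand": 0,"x": -0.087,"y": 0,"z": 0,"ax": 0,"ay": 0,"az": 0},{"hand": 0,"x": -0.09,"y": 0,"z": 0,"ax": 0,"ay": 0,"az": 0}]}}

```text
t: 4.92
tool_pos: [0.5159, 0.1886, 0.1977]
orientation: [0.0, 3.142, 0.0]
force: [-2.5, 0.1, 1.0]
opening: 0.0175
gripper_force: 25.0
```

```bash
python3 pan.py 3 .67 .1885; python3 -c "
from plant import camera_params;print(camera_params('wrist')['position'])"
```

```text
4.925 [0.5159 0.1886 0.1977] tool y deg 89.99265142043265 tilt [-0.      0.0001 -1.    ] [-2.5211  0.0893  0.9604] 0.01752173290941647
scene 288 [0.6707 0.1902] 0.05769920491954122 rim z 0.035282167921951726
 handle 145 [0.5047 0.1941 0.0349] 0.3956331898358683
side 163 [0.669  0.1877] 0.05767227545778089 rim z 0.03542992200270027
 handle 161 [0.5373 0.1787 0.0352] 7.4907710283461135
[0.43465325 0.18891393 0.17766104]
```

View pics/scene3.png

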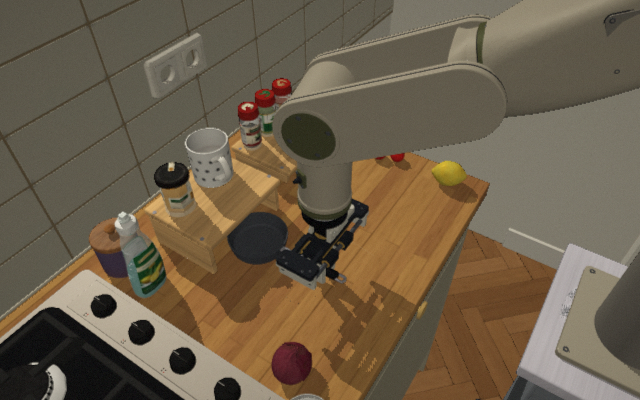

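The bowl, at (258,238), is starting to enter midway between the side panels. The wrist is clear of the mug at (208,158). I'll slide the remaining 95 mm.

{"name": "carry_out", "arguments": {"targets": [{"hand": 0,"x": -0.005,"y": 0,"z": 0,"ax": 0,"ay": 0,"az": 0},{"hand": 0,"x": -0.015,"y": 0,"z": 0,"ax": 0,"ay": 0,"az": 0},{"hand": 0,"x": -0.03,"y": 0,"z": 0,"ax": 0,"ay": 0,"az": 0},{"hand": 0,"x": -0.045,"y": 0,"z": 0,"ax": 0,"ay": 0,"az": 0},{"hand": 0,"x": -0.06,"y": 0,"z": 0,"ax": 0,"ay": 0,"az": 0},{"hand": 0,"x": -0.077,"y": 0,"z": 0,"ax": 0,"ay": 0,"az": 0},{"hand": 0,"x": -0.09,"y": 0,"z": 0,"ax": 0,"ay": 0,"az": 0},{"hand": 0,"x": -0.095,"y": 0,"z": 0,"ax": 0,"ay": 0,"az": 0}]}}

```text
t: 6.02
tool_pos: [0.6108, 0.1885, 0.1977]
orientation: [0.0, 3.141, 0.0]
force: [-2.0, -0.6, 1.2]
opening: 0.0174
gripper_force: 25.0
```

{"name": "carry_out", "arguments": {"targets": [{"hand": 0,"x": 0,"y": 0,"z": 0,"ax": 0,"ay": 0,"az": 0},{"hand": 22,"x": 0,"y": 0,"z": 0,"ax": 0,"ay": 0,"az": 0},{"hand": 30,"x": 0,"y": 0,"z": 0,"ax": 0,"ay": 0,"az": 0},{"hand": 50,"x": 0,"y": 0,"z": 0,"ax": 0,"ay": 0,"az": 0},{"hand": 60,"x": 0,"y": 0,"z": 0,"ax": 0,"ay": 0,"az": 0},{"hand": 60,"x": 0,"y": 0,"z": 0,"ax": 0,"ay": 0,"az": 0}]}}

```text
t: 6.78
tool_pos: [0.61, 0.1887, 0.1978]
orientation: [-0.0, 3.142, 0.0]
force: [-0.1, -0.5, 0.9]
opening: 0.0525
gripper_force: 0.0
```

{"name": "carry_out", "arguments": {"targets": [{"hand": 60,"x": 0,"y": 0,"z": -0.02,"ax": 0,"ay": 0,"az": 0},{"hand": 60,"x": 0,"y": 0,"z": -0.05,"ax": 0,"ay": 0,"az": 0},{"hand": 60,"x": 0.03,"y": 0,"z": -0.09,"ax": 0,"ay": 0,"az": 0},{"hand": 60,"x": 0.07,"y": 0,"z": -0.13,"ax": 0,"ay": 0,"az": 0},{"hand": 60,"x": 0.11,"y": 0,"z": -0.16,"ax": 0,"ay": 0,"az": 0},{"hand": 60,"x": 0.14,"y": 0,"z": -0.18,"ax": 0,"ay": 0,"az": 0},{"hand": 60,"x": 0.15,"y": 0,"z": -0.19,"ax": 0,"ay": 0,"az": 0},{"hand": 60,"x": 0.15,"y": 0,"z": -0.19,"ax": 0,"ay": 0,"az": 0}]}}

```text
t: 7.78
tool_pos: [0.4603, 0.1887, 0.3894]
orientation: [-0.001, 3.139, 0.001]
force: [-0.1, 0.9, -0.5]
opening: 0.0558
gripper_force: 0.0
```

```bash
python3 pan.py 4 .765 .1885; python3 - <<'E'
from h import *
np.set_printoptions(precision=4,suppress=True)
for n in ['scene','side','wrist']:
    im,d,w=cloud(n); cv2.imwrite(f'pics/{n}5.png',im)
    hsv=cv2.cvtColor(im,cv2.COLOR_BGR2HSV)
    m=(w[...,2]>.025)&(w[...,2]<.045)&(hsv[...,2]<70)&(abs(w[...,1]-.1885)<.04)&(w[...,0]>.54)&(w[...,0]<.684)
    H=w[m]
    if len(H)>10:
        x=H[:,0];T=H[H[:,2]>.033];p=np.polyfit(T[:,0],T[:,1],1);print(n,len(H),'x',x.min(),x.max(),'y@.61',np.polyval(p,.61),'deg',np.degrees(np.arctan(p[0])),'z near/far',np.median(H[x<.6][:,2]),np.median(H[x>.64][:,2]))
E
```

```text
7.775 [0.4603 0.1887 0.3894] tool y deg 90.0289913449835 tilt [-0.0031  0.0008 -1.    ] [-0.058   0.8803 -0.5299] 0.05584234171560849
scene 134 [0.6517 0.2117] 0.05913975423819317 rim z 0.03648654362419701
side 0 [0.765  0.1885] 0 rim z 0
 handle 168 [0.6346 0.1826 0.0348] 1.5113961957328366
scene 420 x 0.5817970638355621 0.6838912044724373 y@.61 0.1904339698290174 deg 0.04859847033498113 z near/far 0.0350760745323464 0.03540437969703103
side 219 x 0.581205090838108 0.6817521704918468 y@.61 0.1845304383077087 deg 0.02817846299407 z near/far 0.034805202503395694 0.034904860189237774
wrist 668 x 0.580674994757549 0.6838120565002501 y@.61 0.18871027032874163 deg 0.38742532447999245 z near/far 0.03461268533605413 0.034758530586809305
```

View pics/side5.png

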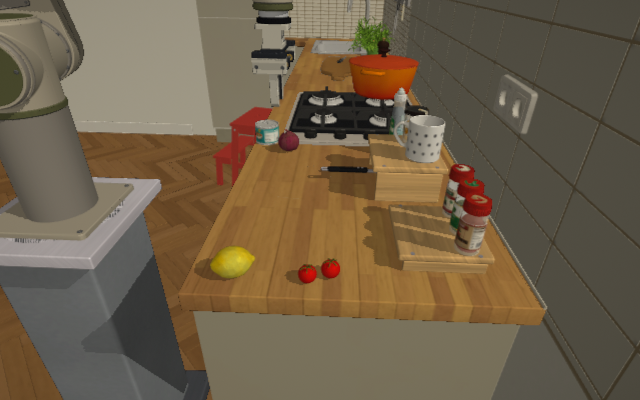

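View pics/scene5.png

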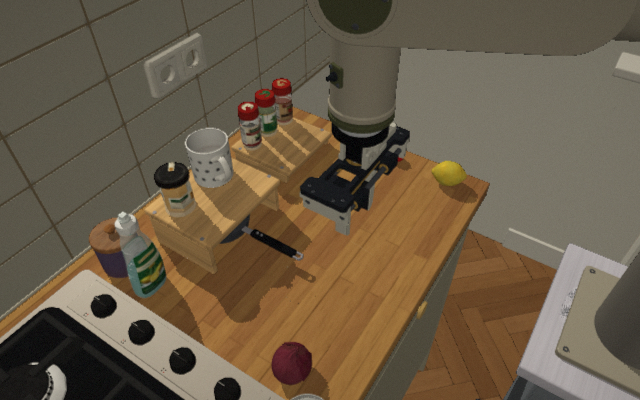

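The bowl is wholly under the board in both views. The handle sticks straight out at the front, from scene (245,232) to (300,257), and nothing else has moved. The handle end is at x = 0.581, which puts the bowl's centre at x ≈ 0.766 and its rim from 0.706 to 0.826, under a board spanning 0.687 to 0.857. The handle is level and within 0.4° of straight.

```bash
python3 -c "
from plant import robot;print(robot.close_job())"
```

```text
the job is handed in; nothing more can be done
None
```

The pan is under the tall riser, standing flat with its bowl wholly under the board and its handle straight out at the front; the riser was not bumped, and the job was handed in after about 8 s of the 35 s allowed.

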